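Fit the push rivet in the router's dust hood

TASK

The orange cover of the router's dust hood, held in the bench vise, still lacks one push rivet. Take the white rivet from the wooden rack, seat it in the cover's empty hole with its flange down on the cover and its red pin still standing up, then press the pin flush with the flange; go gently, because the cover cracks at about 25 N. Let go, and leave the other things on the bench where they are.

Things in the scene. Friction and masses are not known exactly. Their poses are not given: they have to be found in the camera images.
- rivet_flange (a point): Loose push rivet: centre of its flange's underside, half-way up the rivet; z up out of its head. White flange 28 mm across, 4 mm thick above this point; white shank 14 mm across, 16 mm long below it, tapering to 10 mm at the foot. The red pin standing on the axis is the part to grip. About 30 g. It starts upright in the rack's middle hole, flange on the rack's top.
- pin (a joint): Travel of the rivet's red pin, 12 mm across (m): 0 is 16 mm proud of the flange's top, 0.016 is its stop, flush with the flange's top. It starts at 0 to 0.003. It has stiff friction: it stays where it is left and slides in only under about 10 to 13 N; a lighter pull lifts the whole rivet.
- hole (a point): Centre of the mouth of the empty hole, level with the cover's top face, 107 to 119 mm above the bench; z up, x along the cover's length towards the fitted rivet. Round hole, 15 mm across with a 1.5 mm chamfer, straight through (18 mm). Seated, the rivet's flange underside lies at this point.
- hood: Grey plastic hood, orange cover, 110 (x) by 90 (y) by 18 mm, level over the vise; origin at the centre of its plates' underside. A rivet already fitted (flange 28 mm across, 4 mm high) is 58 mm from the empty hole along +x. Soft jaw pads hold it: pushed down with over about 7 N it slips 2 to 14 mm down and stays there, then is firm, so pin and cover sink together. Cracks at 25 N.
- vise: Blue bench vise, fixed, 150 mm by 110 mm, jaws 82 mm high, screw and cross lever reaching 115 mm towards its own -x; origin at the centre of its underside.
- rack: Wooden rivet rack, fixed, 60 mm (x) by 120 mm (y) by 30 mm high, three 16 mm wide holes in a row along y, 38 mm apart; the outer two are empty. Origin at the centre of its underside.
- chuck_key: Chrome chuck key lying on the bench, 81 mm by 60 mm by 17 mm; origin at its underside.
- clamp: Blue plastic spring clamp lying on the bench, 90 mm by 34 mm by 16 mm; origin at its underside.
- dish: Square glass dish of screws, 80 mm wide, 32 mm high; origin at the centre of its underside.

How it is judged:
On the way, in this order (a step that is already met when the one before it is completed fails the run):
1. the rivet is seated in the cover's hole, flange down, with its pin still standing at least 10 mm proud (horizontal distance between rivet_flange and hole below 0.002 m and z of rivet_flange in the frame of hole below 0.0018 m and angle between the z axis of rivet_flange and the z axis of hole, either way round below 0.1 rad and value of joint pin below 0.006 m), for 0.2 s.
2. the pin is pressed flush (value of joint pin above 0.0145 m), for 0.1 s.
At the end, for the whole second after the job is handed in: The rivet sits upright in the cover's hole, within 2 mm of its centre, flange within 1.8 mm of the cover's top, and the pin is within 1.5 mm of flush (horizontal distance between rivet_flange and hole below 0.002 m and z of rivet_flange in the frame of hole below 0.0018 m and angle between the z axis of rivet_flange and the z axis of hole, either way round below 0.1 rad and value of joint pin above 0.0145 m); the robot touches nothing.
It fails at once if the hood or its cover is loaded with more than 25 N (contact force between anything else and hood above 25 N).
It fails at once if the chuck key, clamp or dish is shifted by more than 15 mm (distance of any of chuck_key, clamp, dish from where it was at the start of the episode above 0.015 m).
It also fails if it takes over 61 s, if anything falls off the work surface, if the arm or the gripper's body presses on something with over 40 N, if the wrist force passes 120 N, or if a joint passes its speed limit or range.

ROBOT

A 6-joint arm with a two-finger parallel gripper is mounted at the origin on the work surface. World frame = base frame: x ahead of the robot, y to its left, z up, the work surface at z = 0. Lengths are in m, angles in rad, forces in N, time in s.
With the tool pointing down it reaches from about 0.35 to 0.95 m from the base axis. Payload 17.4 kg.
Tool frame: the origin (TCP) lies at the very end of the fingers, on their centre line; the grasp point (between the pads) lies 19 mm behind it; z points along the fingers, y is the line along which they close (so a half turn about z gives the same grasp; the last joint's range is limited). The gripper opens to 93 mm and grips with 3 to 60 N. Pads are 15 mm wide; open, the fingers measure 128 mm over their backs; the gripper's body (75 mm by 188 mm) begins 65 mm behind the grasp point.
Start: joints at [1.293, 0.116, 1.442, -0, 1.584, -0.038], TCP at [0.16, 0.656, 0.219] pointing down, gripper open.
Joint ranges: [-2.83, 2.83], [-0.83, 2.19], [0.07, 2.5], [-1.14, 4.28], [0.01, 3], [-2.97, 2.97]. Speed limits (rad/s): [1.89, 1.89, 2.22, 3.14, 3.14, 3.14].

INTERFACE

Orientations are given as a rotation vector (axis times angle).
In Python, from rig import robot, read_camera, workorder gives the robot as it stands. The module is installed in compiled form; this text tells all that it offers.
- The arm moves only by the shell command python3 -m handwheel 'ROWS' [OPENING] [FORCE]. ROWS is text: rows parted by semicolons, each of 6 numbers parted by spaces: the shift along the tool's x, y, z in cm, then the turn, a rotation vector about the tool's x, y, z in rad. In form: x y z ax ay az; .... A call has 1 to 8 rows; each row is the pose to reach, as a shift and turn from the pose commanded when the call began, along the tool's axes at that moment; what a row does not reach only later rows make up. A row lasts 1/8 s, in which the tool goes at most 62.5 mm and 10.7 degrees, less where a joint would pass 70% of its speed; a pose out of reach is approached as far as the arm can. A call with a gripper value outside its range is refused whole. OPENING is the opening, from 0 (shut) to 1 (fully open), set as the call begins (- or left out, the last holds). The fingers move at their own pace and stop on an object; FORCE is the grip in N (left out, the last holds). Time passes only in rows, so rows that repeat a pose let the fingers close. It gives the time, the measured TCP pose, the force, the opening and the grip force at its end, in the units of the state.
- robot.get_state(): the state, without advancing time (a new reading comes with each control period).
- read_camera(name): name is "side" or "top"; returns a dict with "img" (420x560x3 uint8, blue, green, red), "vfov" (degrees; the focal length in pixels is half the picture's height over the tangent of half this angle, whatever the lens; pixels are square), "cx", "cy" (the principal point, pixels), "rvec" (rotation vector, rad) and "tvec" (3), from world to camera coordinates, as OpenCV has them. Camera axes: x right, y down, z forward; pixel columns grow to the right and rows downward; lengths in m; the calibration is good to about 2 mm. A picture is of the moment at which its call begins. There is no depth.
- workorder.sign_off(): hands the job in; it is judged then, once.
The state is a dict: "time_s": time; "joint_pos": joint angles; "qvel": joint speeds; "tau": joint torques, N m; "ee_pos": TCP position; "tcp_rot": TCP orientation; "ft_force": force on the tool from outside, world axes, zero at the start; "torque": the same for the moment, N m; "width": opening from 0.0 (shut) to 1.0 (fully open); "finger_force": force on a finger pad.
Only numpy, scipy, OpenCV 4.12 (cv2) and the standard library are available. Lean on these libraries where they do the work, as an engineer would, in place of code of your own. Each camera call takes 0.05 s, during which the arm holds its last target. There are 200 camera calls.

## Working session

There is one attempt and no reset: what is moved stays moved. The work goes in short steps, Python scripts to look and compute and a shell command to move; the robot and the scene stay as the last step left them, time stands still between calls to the robot, and variables do not carry over. Pictures are saved under pics/ and viewed, at most 10 in all, crops included, and the job is handed in when it is done.

```bash
mkdir -p pics
cat > h.py <<'E'
import numpy as np, cv2
from rig import robot, read_camera
def cam(n):
    c=read_camera(n); c['f']=c['img'].shape[0]/2/np.tan(np.radians(c['vfov'])/2)
    c['R']=cv2.Rodrigues(np.array(c['rvec'],float))[0]; c['t']=np.array(c['tvec'],float).ravel(); return c
def ray(c,u,v):
    d=c['R'].T@np.array([(u-c['cx'])/c['f'],(v-c['cy'])/c['f'],1]); return -c['R'].T@c['t'], d/np.linalg.norm(d)
def plane(c,u,v,z):
    o,d=ray(c,u,v); return o+d*(z-o[2])/d[2]
def tri(c1,p1,c2,p2):
    A=0;b=0
    for c,p in((c1,p1),(c2,p2)):
        o,d=ray(c,*p); M=np.eye(3)-np.outer(d,d); A=A+M; b=b+M@o
    return np.linalg.solve(A,b)
def proj(c,P):
    q=c['R']@np.array(P)+c['t']; return c['f']*q[0]/q[2]+c['cx'], c['f']*q[1]/q[2]+c['cy']
E
python3 - <<'E'
from h import *
for n in('top','side'):
    c=cam(n); cv2.imwrite(f'pics/{n}0.png',c['img']); print(n,c['vfov'],c['cx'],c['cy'],-c['R'].T@c['t'],c['R'].round(3).tolist())
print(robot.get_state())
E
```

```text
top 46.29303422805555 278.2820683180896 212.63233980142653 [ 0.50083219 -0.016432    1.1493428 ] [[0.004, -1.0, 0.006], [-0.999, -0.004, -0.053], [0.053, -0.006, -0.999]]
side 56.64185445713493 277.873816064894 204.68475260965977 [0.27949707 0.43100335 0.47986545] [[-0.807, -0.59, 0.022], [-0.366, 0.471, -0.803], [0.463, -0.656, -0.596]]
{'time_s': 0.1, 'joint_pos': array([ 1.29316634e+00,  1.16436536e-01,  1.44218554e+00, -1.93035658e-05,
        1.58398970e+00, -3.78246500e-02]), 'qvel': array([ 0.0011    , -0.00137003, -0.00032056,  0.00038005,  0.00271831,
        0.00203414]), 'tau': array([ 1.99970797e-03, -7.22890735e+01, -6.23862290e+01,  7.81556591e-02,
        2.27787945e-02, -5.86325655e-05]), 'ee_pos': array([0.16030377, 0.65550713, 0.21798802]), 'tcp_rot': array([-3.75766872e-01, -3.11889646e+00,  1.58566272e-03]), 'ft_force': array([ 0.34935337, -0.67106972,  0.08632307]), 'torque': array([-0.0110847 ,  0.03924616, -0.03558254]), 'finger_force': 0.0, 'width': 0.9970736055583479}
```

View pics/top0.png

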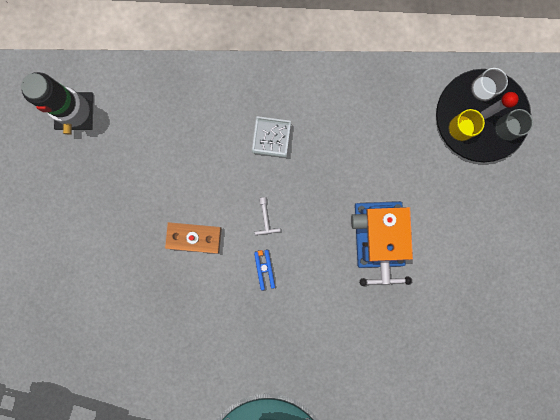

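View pics/side0.png

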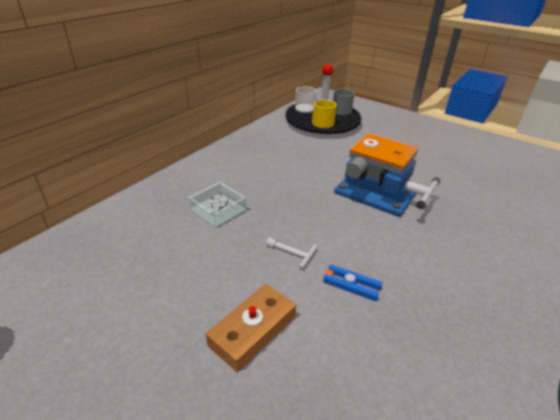

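The top view shows the rack's rivet at about (193,238), the empty hole at (390,247), the fitted rivet at (390,219) and the vise lever towards image-bottom. The side view shows the rivet's pin at (253,311), the hole at (398,153) and the fitted rivet at (371,143).

```bash
cat > m.py <<'E'
from h import *
def blobs(mask,minA=4):
    n,l,s,c=cv2.connectedComponentsWithStats(mask.astype(np.uint8)); return [(s[i,4],c[i].round(2),s[i,:4]) for i in range(1,n) if s[i,4]>=minA]
def masks(img):
    b,g,r=[img[...,i].astype(int) for i in range(3)]
    orange=(r>180)&(g>70)&(g<150)&(b<60); white=(np.minimum(np.minimum(r,g),b)>185); red=(r>120)&(g<50)&(b<50)
    return orange,white,red
def roi(mask,x0,y0,x1,y1):
    m=np.zeros_like(mask); m[y0:y1,x0:x1]=mask[y0:y1,x0:x1]; return m
E
python3 - <<'E'
from m import *
R={'top':((360,195,420,275),(160,215,228,260)),'side':((340,130,425,180),(205,285,300,365))}
out=[]
for n in('top','side'):
    c=cam(n); o,w,r=masks(c['img'])
    for k,q in zip(('cover','rack'),R[n]):
        print(n,k,'white',blobs(roi(w,*q)),'red',blobs(roi(r,*q)))
    q=R[n][0]
    print('orange',blobs(roi(o,*q),50)); 
    s=c['img'][q[1]:q[3],q[0]:q[2]]; s2=c['img'][R[n][1][1]:R[n][1][3],R[n][1][0]:R[n][1][2]]
    out+= [cv2.resize(x,(400,290),interpolation=cv2.INTER_CUBIC) for x in (cv2.copyMakeBorder(y,0,max(0,int(y.shape[1]*.725)-y.shape[0]),0,max(0,int(y.shape[0]/.725)-y.shape[1]),cv2.BORDER_CONSTANT) for y in (s,s2))]
cv2.imwrite('pics/crops.png',np.vstack([np.hstack(out[:2]),np.hstack(out[2:])]))
E
```

```text
top cover white [(np.int32(94), array([389.27, 219.34]), array([383, 214,  13,  12], dtype=int32)), (np.int32(67), array([384.69, 268.24]), array([382, 263,   6,  12], dtype=int32))] red [(np.int32(13), array([389.38, 219.62]), array([388, 218,   4,   4], dtype=int32))]
top rack white [(np.int32(71), array([192.  , 237.27]), array([187, 232,  11,  12], dtype=int32))] red []
orange [(np.int32(1948), array([389.31, 234.61]), array([368, 208,  44,  53], dtype=int32))]
side cover white [(np.int32(10), array([366.5, 142.2]), array([365, 141,   4,   4], dtype=int32)), (np.int32(9), array([374.67, 143.  ]), array([373, 142,   4,   3], dtype=int32))] red []
side rack white [(np.int32(106), array([250.9 , 318.68]), array([243, 311,  19,  13], dtype=int32))] red [(np.int32(42), array([251.86, 311.19]), array([250, 307,   5,  11], dtype=int32))]
orange [(np.int32(962), array([385.81, 150.19]), array([351, 134,  63,  32], dtype=int32))]
```

View pics/crops.png

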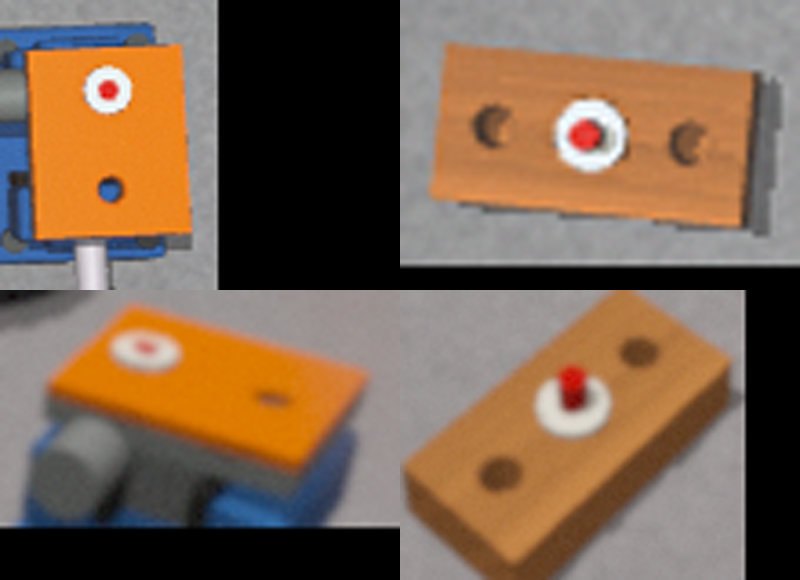

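The crops show the loose rivet upright in the middle hole with its pin up, the fitted rivet flush at one end of the cover, and the empty hole at the other end. Next I compute subpixel centres.

```bash
cat >> m.py <<'E'
def sub(img,u,v,r,kind):
    """centre of a filled feature in an upscaled window (u,v,r px)"""
    k=8; M=cv2.resize(img[v-r:v+r+1,u-r:u+r+1],None,fx=k,fy=k,interpolation=cv2.INTER_CUBIC)
    hsv=cv2.cvtColor(M,cv2.COLOR_BGR2HSV); b,g,rr=[M[...,i].astype(int) for i in range(3)]
    m={'flange':b>120,'hole':rr<165,'whole':rr<110,'red':(rr>110)&(g<70)&(b<70)}[kind].astype(np.uint8)
    cs,_=cv2.findContours(m,cv2.RETR_EXTERNAL,cv2.CHAIN_APPROX_NONE)
    cs=[cv2.convexHull(c) for c in cs if cv2.contourArea(c)>60]
    c=min(cs,key=lambda c:np.hypot(*(np.array(cv2.minEnclosingCircle(c)[0])-k*(r+.5))))
    mm=cv2.moments(c); f=lambda x,o:(x+.5)/k-.5+o-r
    return f(mm['m10']/mm['m00'],u),f(mm['m01']/mm['m00'],v),cv2.boundingRect(c)[2]/k,cv2.boundingRect(c)[3]/k
E
python3 - <<'E'
from m import *
T=cam('top');S=cam('side')
F={'rivet':((192,238,10,'flange'),(252,317,14,'flange'),.034),'fitted':((389,219,9,'flange'),(371,143,10,'flange'),.117),'hole':((390,247,6,'hole'),(398,153,5,'hole'),.113),
'rh1':((176,236,7,'whole'),(233,336,9,'whole'),.03),'rh2':((209,239,7,'whole'),(271,302,9,'whole'),.03),'pin':((191,237,5,'red'),(252,311,8,'red'),.043)}
for k,(a,b,z) in F.items():
    try:
        p=sub(T['img'],*a);q=sub(S['img'],*b)
        print(k,np.round(p,2),np.round(q,2)); X=tri(T,p[:2],S,q[:2])
        print('  tri',X.round(4),'top',plane(T,*p[:2],z).round(4),'side',plane(S,*q[:2],z).round(4),'resid px',np.round(np.subtract(proj(T,X),p[:2]),2))
    except Exception as e: print(k,e)
E
```

```text
rivet [191.84 237.43  12.75  12.75] [252.07 316.61  21.38  17.  ]
  tri [0.5023 0.1717 0.0335] top [0.5033 0.1723 0.034 ] side [0.501  0.1714 0.034 ] resid px [0.29 0.44]
fitted [389.13 219.38  13.75  13.38] [370.44 142.4   14.62   8.12]
  tri [ 0.5415 -0.2575  0.1144] top [ 0.5427 -0.2563  0.117 ] side [ 0.5383 -0.2532  0.117 ] resid px [0.28 0.64]
hole [390.   246.84   7.12   7.5 ] [397.29 152.41   4.75   1.75]
  tri [ 0.4838 -0.2597  0.1102] top [ 0.485  -0.2586  0.113 ] side [ 0.4812 -0.2551  0.113 ] resid px [0.2  0.54]
rh1 [174.28 235.94   4.     6.62] [231.55 335.54   8.62   7.25]
  tri [0.5053 0.2114 0.0329] top [0.5066 0.2129 0.03  ] side [0.5055 0.2092 0.03  ] resid px [0.39 0.54]
rh2 [207.19 239.26   3.5    6.38] [269.96 301.93   8.     5.62]
  tri [0.4981 0.1367 0.0339] top [0.4993 0.1381 0.03  ] side [0.4987 0.1335 0.03  ] resid px [0.34 0.55]
pin [191.31 237.45   5.     4.12] [252.21 311.48   6.88  11.5 ]
  tri [0.5023 0.1711 0.044 ] top [0.5032 0.172  0.043 ] side [0.5018 0.1699 0.043 ] resid px [0.29 0.43]
```

```bash
cat > go.py <<'E'
import sys
from h import *
s=robot.get_state(); R=cv2.Rodrigues(np.array(s['tcp_rot']))[0]
print('cm',(100*R.T@(np.array([float(a) for a in sys.argv[1:4]])-s['ee_pos'])).round(2),'ee',s['ee_pos'].round(4),'t',s['time_s'],'tool x,y',R[:,0].round(3),R[:,1].round(3))
E
python3 go.py .5023 .1717 .12
```

```text
cm [-44.72 -38.88   9.85] ee [0.1603 0.6556 0.2184] t 0.3 tool x,y [-0.971  0.237  0.   ] [ 0.237  0.971 -0.   ]
```

```bash
python3 -m handwheel '-44.7 -38.9 5 0 0 0;-44.7 -38.9 5 0 0 0;-44.7 -38.9 5 0 0 0;-44.7 -38.9 5 0 0 0;-44.7 -38.9 5 0 0 0;-44.7 -38.9 5 0 0 0;-44.7 -38.9 5 0 0 0;-44.7 -38.9 5 0 0 0' 0.5 10; python3 go.py .5023 .1717 .08
```

```text
time_s: 1.3
ee_pos: [0.4485, 0.2469, 0.1767]
tcp_rot: [0.376, 3.118, 0.001]
ft_force: [0.2, 0.6, 0.0]
width: 0.503
finger_force: 0.0
cm [-7.   -6.03  9.67] ee [0.4485 0.2469 0.1767] t 1.3 tool x,y [-0.971  0.237 -0.001] [0.237 0.971 0.   ]
```

```bash
python3 -m handwheel '-3.5 -3 4.8 0 0 0;-7 -6 9.7 0 0 0;-7 -6 9.7 0 0 0;-7 -6 9.7 0 0 0;-7 -6 9.7 0 0 0'; python3 go.py .5023 .1717 .037
python3 - <<'E'
from m import *
a=cam('side'); b=cam('top'); cv2.imwrite('pics/p1.png',np.hstack([cv2.resize(a['img'][220:360,190:330],(400,400)),cv2.resize(b['img'][190:290,140:240],(400,400))]))
E
```

```text
time_s: 1.92
ee_pos: [0.5017, 0.1748, 0.0812]
tcp_rot: [0.374, 3.117, 0.002]
ft_force: [-0.2, 0.2, -0.1]
width: 0.502
finger_force: 0.0
cm [-0.12 -0.3   4.42] ee [0.5017 0.1748 0.0812] t 1.925 tool x,y [-0.972  0.237 -0.002] [0.237 0.972 0.001]
```

View pics/p1.png

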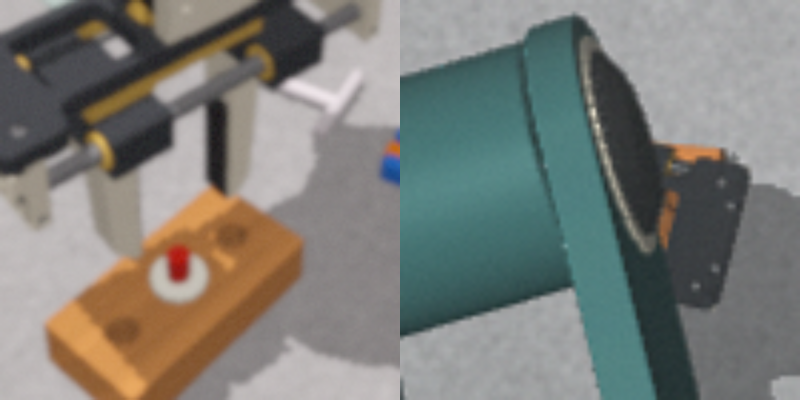

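The pin, at left-crop pixel (178,262), sits between the open fingers. The top view is hidden by the arm. Descend and grip.

```bash
python3 -m handwheel '-0.1 -0.3 2.5 0 0 0;-0.1 -0.3 4.35 0 0 0;-0.1 -0.3 4.35 0 0 0;-0.1 -0.3 4.35 0 0 0;-0.1 -0.3 4.35 0 0 0' && python3 go.py .5023 .1717 .037 && python3 -m handwheel '0 0 0 0 0 0;0 0 0 0 0 0;0 0 0 0 0 0;0 0 0 0 0 0;0 0 0 0 0 0;0 0 0 0 0 0;0 0 0 0 0 0;0 0 0 0 0 0' 0 20
```

```text
time_s: 2.65
ee_pos: [0.5021, 0.1708, 0.037]
tcp_rot: [0.376, 3.118, 0.001]
ft_force: [-0.3, -0.1, 0.8]
width: 0.498
finger_force: 0.0
cm [ 0.01  0.09 -0.  ] ee [0.5021 0.1708 0.037 ] t 2.65 tool x,y [-0.971  0.237 -0.001] [0.237 0.971 0.001]
time_s: 3.65
ee_pos: [0.5018, 0.1708, 0.0362]
tcp_rot: [0.376, 3.119, 0.001]
ft_force: [0.8, 4.5, 0.9]
width: 0.124
finger_force: 20.0
```

```bash
python3 -m handwheel '0 0 -1.5 0 0 0;0 0 -4 0 0 0;0 0 -8 0 0 0;0 0 -13 0 0 0;0 0 -16 0 0 0;0 0 -16 0 0 0;0 0 -16 0 0 0' && python3 go.py .484 -.259 .20
python3 - <<'E'
from m import *
a=cam('side'); cv2.imwrite('pics/p2.png',cv2.resize(a['img'][120:320,150:400],(750,600)))
E
```

```text
time_s: 4.53
ee_pos: [0.5014, 0.1703, 0.1949]
tcp_rot: [-0.376, -3.118, 0.001]
ft_force: [0.1, -0.3, 0.2]
width: 0.122
finger_force: 20.0
cm [ -8.52 -42.12  -0.47] ee [0.5014 0.1703 0.1949] t 4.525 tool x,y [-0.971  0.238  0.001] [ 0.238  0.971 -0.001]
```

View pics/p2.png

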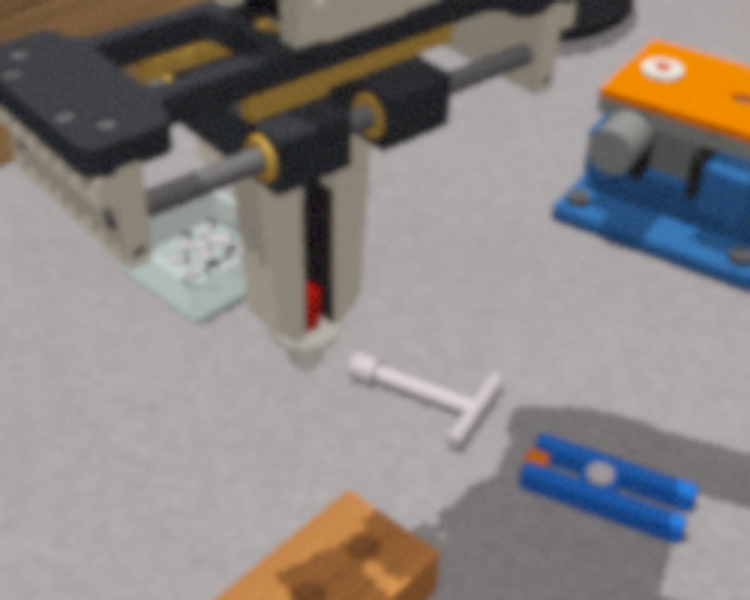

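The rivet hangs upright in the fingers, with its foot at about (305,360) in the crop. Carry it over the hole.

```bash
python3 -m handwheel '-1.2 -5.9 0 0 0 0;-2.4 -11.9 0 0 0 0;-3.6 -17.8 0 0 0 0;-4.8 -23.7 0 0 0 0;-6 -29.7 0 0 0 0;-7.2 -35.6 0 0 0 0;-8 -39.6 0 0 0 0;-8.5 -42.1 0 0 0 0' && python3 go.py .484 -.2595 .145
```

```text
time_s: 5.58
ee_pos: [0.4834, -0.2603, 0.1944]
tcp_rot: [-0.378, -3.116, -0.001]
ft_force: [0.1, 0.4, 0.7]
width: 0.118
finger_force: 20.0
cm [-0.05  0.09  4.94] ee [ 0.4834 -0.2603  0.1944] t 5.575 tool x,y [-0.971  0.239  0.002] [0.239 0.971 0.   ]
```

```bash
python3 -m handwheel '0 0.1 2.5 0 0 0;0 0.1 4.9 0 0 0;0 0.1 4.9 0 0 0;0 0.1 4.9 0 0 0' && python3 go.py .484 -.2595 .13;  python3 - <<'E'
from m import *
a=cam('side'); b=cam('top'); cv2.imwrite('pics/s3.png',a['img']); cv2.imwrite('pics/t3.png',b['img']);cv2.imwrite('pics/p3.png',np.hstack([cv2.resize(a['img'][100:180,340:440],(500,400),interpolation=cv2.INTER_CUBIC),cv2.resize(b['img'][190:290,340:415],(300,400))]))
for P in ((.484,-.2595,.1105),(.484,-.2595,.123),(.484,-.2595,.139)): print(proj(a,P))
E
```

```text
time_s: 6.08
ee_pos: [0.4846, -0.2575, 0.1475]
tcp_rot: [-0.376, -3.119, 0.0]
ft_force: [-0.2, -0.3, -0.3]
width: 0.124
finger_force: 20.0
cm [ 0.01 -0.21  1.75] ee [ 0.4846 -0.2575  0.1475] t 6.075 tool x,y [-0.971  0.237  0.   ] [ 0.237  0.971 -0.   ]
(np.float64(396.5585852008041), np.float64(152.2431765430536))
(np.float64(397.8630161653181), np.float64(146.58728880104707))
(np.float64(399.5704441679411), np.float64(139.18404449521103))
```

View pics/p3.png

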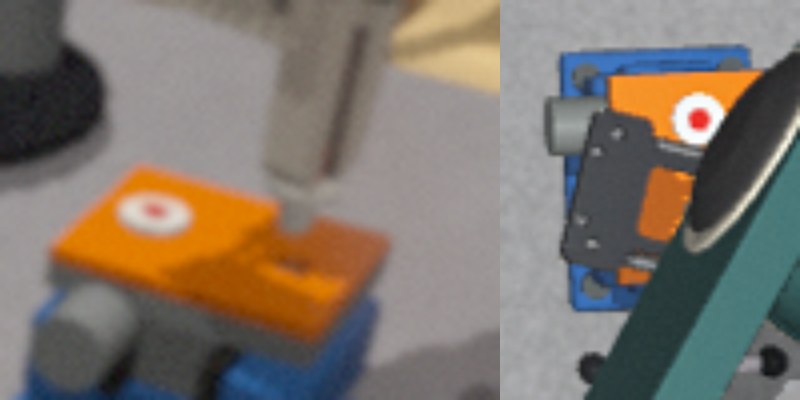

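The rivet hangs above the hole: foot at crop (296,222), hole at (295,265). They are nearly in line with the vertical. I will measure this numerically.

```bash
python3 go.py .484 -.2595 .13;  python3 - <<'E'
from m import *
for i in range(2):
    a=cam('side'); im=cv2.resize(a['img'][128:160,380:420],None,fx=4,fy=4,interpolation=cv2.INTER_CUBIC)
    hsv=cv2.cvtColor(im,cv2.COLOR_BGR2HSV); m=(hsv[...,1]<110)&(hsv[...,2]>90)
    for y in range(24,76,4):
        xs=np.flatnonzero(m[y]); xs=xs[(xs>40)&(xs<130)]
        if i and len(xs): print((y+.5)/4-.5+128,(xs.min()+.5)/4-.5+380,(xs.max()+.5)/4-.5+380,len(xs))
s=robot.get_state()['ee_pos'];print(s)
for dz in(0,-.002,-.006,-.014,-.022):print(dz,np.round(proj(a,s+[0,0,dz]),2))
E
```

```text
cm [ 0.04 -0.2   1.81] ee [ 0.4849 -0.2576  0.1481] t 6.175 tool x,y [-0.971  0.237 -0.001] [ 0.237  0.971 -0.   ]
133.625 389.875 411.875 87
134.625 389.875 411.875 89
135.625 389.875 411.875 89
136.625 389.875 411.875 89
137.625 389.875 411.875 89
138.625 389.875 411.875 89
139.625 393.125 411.875 76
140.625 395.625 411.875 66
141.625 395.875 411.875 65
142.625 395.625 411.875 66
143.625 395.625 411.875 56
144.625 395.875 411.875 39
145.625 397.125 411.875 18
[ 0.48481927 -0.25761252  0.14792214]
0 [399.75 135.2 ]
-0.002 [399.54 136.15]
-0.006 [399.1  138.04]
-0.014 [398.24 141.79]
-0.022 [397.4  145.48]
```

Run:
```python
from m import *
a=cv2.imread('pics/s3.png').astype(int)
b,g,r=a[...,0],a[...,1],a[...,2]
for y in range(134,158): print(y,' '.join('%3d/%3d'%(r[y,x],b[y,x]) for x in range(388,411)))
```

```text
134 158/154 158/153 158/152 153/147 146/139 133/124 122/107 116/ 99 120/102 123/104 129/109 133/113 130/110 132/112 126/104 124/ 98 112/ 87  97/ 75  99/ 82 116/101 128/112 143/129 148/139
135 158/153 157/152 157/152 158/151 151/143 138/130 133/119 121/106 118/101 116/ 99 118/102 125/108 125/108 126/105 128/106 130/103 125/100 120/101 119/104 128/114 141/129 149/139 153/143
136 160/153 157/152 157/153 156/150 151/144 146/137 140/127 139/126 133/119 126/111 125/110 121/104 121/105 127/107 131/111 136/113 144/124 145/129 145/131 145/132 149/137 150/142 152/143
137 168/143 164/147 162/150 160/151 153/145 146/138 140/130 141/130 146/131 145/129 142/127 133/118 133/116 133/115 139/120 148/131 154/137 158/145 157/143 157/143 156/146 155/146 156/147
138 192/118 185/132 178/138 171/142 162/141 153/135 142/128 140/125 146/132 148/134 149/136 148/136 144/129 142/123 142/126 154/138 156/140 159/145 156/144 153/140 156/146 156/147 159/149
139 213/ 75 210/ 94 202/104 196/119 186/123 177/124 165/122 150/115 139/120 137/125 145/130 146/134 145/132 145/130 146/133 152/138 150/137 150/137 151/138 151/
[... 2711 characters left out ...]
 208/  0 206/ 24 200/ 25 190/ 35 175/ 36 159/ 37 155/ 28 168/ 28 176/ 13 177/ 12 174/ 34 168/ 26 163/ 29 165/ 35 164/ 36 162/ 42 162/ 51
155 164/  0 164/  0 165/  0 169/  0 175/  0 189/  0 202/  0 209/  0 210/  0 207/  1 202/ 11 193/ 29 188/ 20 194/  4 205/ 18 203/  9 193/  9 187/ 32 184/ 33 181/ 38 179/ 44 169/ 44 163/ 51
156 164/  0 162/  0 165/  5 165/  0 166/  0 175/  0 184/  0 191/  0 196/  0 205/  0 209/  0 206/  0 209/  0 214/  0 218/  0 218/  8 214/ 16 207/ 14 205/ 14 203/ 29 195/ 43 177/ 42 160/ 47
157 164/  1 163/  0 165/  0 164/  3 164/  0 168/  7 167/  0 172/  0 175/  0 184/  0 193/  0 203/  0 209/  0 213/  0 217/  0 220/  0 219/  0 218/ 11 215/  2 209/ 30 194/ 31 172/ 41 149/ 48
```

```bash
python3 -m handwheel '0.05 -0.2 0.5 0 0 0;0.05 -0.2 1.2 0 0 0;0.05 -0.2 1.2 0 0 0;0.05 -0.2 1.2 0 0 0' && python3 -m handwheel '0 0 0.2 0 0 0;0 0 0.4 0 0 0;0 0 0.5 0 0 0;0 0 0.5 0 0 0' && python3 go.py .484 -.2595 .1165
```

```text
time_s: 6.78
ee_pos: [0.4836, -0.2594, 0.1351]
tcp_rot: [-0.376, -3.119, -0.0]
ft_force: [0.4, 0.6, -0.5]
width: 0.117
finger_force: 20.0
time_s: 7.28
ee_pos: [0.4836, -0.2593, 0.13]
tcp_rot: [-0.376, -3.119, -0.0]
ft_force: [-0.8, 0.5, -0.2]
width: 0.12
finger_force: 20.0
cm [-0.05 -0.01  1.35] ee [ 0.4836 -0.2593  0.13  ] t 7.275 tool x,y [-0.971  0.238  0.   ] [0.238 0.971 0.   ]
```

```bash
python3 -m handwheel '0 0 0.15 0 0 0;0 0 0.3 0 0 0;0 0 0.3 0 0 0' && python3 -m handwheel '0 0 0.15 0 0 0;0 0 0.3 0 0 0;0 0 0.3 0 0 0'
```

```text
time_s: 7.65
ee_pos: [0.4835, -0.2593, 0.1269]
tcp_rot: [-0.376, -3.119, -0.0]
ft_force: [0.3, -1.0, -0.8]
width: 0.12
finger_force: 20.0
time_s: 8.02
ee_pos: [0.4835, -0.2593, 0.1239]
tcp_rot: [-0.376, -3.119, -0.0]
ft_force: [-0.8, -0.3, -0.7]
width: 0.12
finger_force: 20.0
```

No force at all, so the foot is about 8 mm into the hole. Continue in small steps.

```bash
python3 -m handwheel '0 0 0.15 0 0 0;0 0 0.3 0 0 0;0 0 0.3 0 0 0' && python3 -m handwheel '0 0 0.1 0 0 0;0 0 0.2 0 0 0;0 0 0.2 0 0 0' && python3 -m handwheel '0 0 0.05 0 0 0;0 0 0.1 0 0 0;0 0 0.1 0 0 0'
```

```text
time_s: 8.4
ee_pos: [0.4835, -0.2593, 0.1209]
tcp_rot: [-0.376, -3.119, -0.0]
ft_force: [-0.1, 0.0, -0.0]
width: 0.118
finger_force: 20.0
time_s: 8.78
ee_pos: [0.4836, -0.2593, 0.119]
tcp_rot: [-0.376, -3.119, -0.0]
ft_force: [0.1, 0.2, -0.6]
width: 0.12
finger_force: 20.0
time_s: 9.15
ee_pos: [0.4836, -0.2593, 0.1181]
tcp_rot: [-0.376, -3.119, -0.0]
ft_force: [0.2, -0.2, -0.5]
width: 0.121
finger_force: 20.0
```

```bash
python3 -m handwheel '0 0 0.05 0 0 0;0 0 0.1 0 0 0;0 0 0.1 0 0 0' && python3 -m handwheel '0 0 0.05 0 0 0;0 0 0.05 0 0 0' && python3 -m handwheel '0 0 0.05 0 0 0;0 0 0.05 0 0 0'
```

```text
time_s: 9.52
ee_pos: [0.4836, -0.2593, 0.1171]
tcp_rot: [-0.376, -3.119, -0.0]
ft_force: [-0.9, 0.4, 0.0]
width: 0.12
finger_force: 20.0
time_s: 9.78
ee_pos: [0.4836, -0.2593, 0.1166]
tcp_rot: [-0.376, -3.119, 0.0]
ft_force: [0.2, -0.8, -0.4]
width: 0.124
finger_force: 20.0
time_s: 10.02
ee_pos: [0.4836, -0.2594, 0.1163]
tcp_rot: [0.376, 3.119, -0.0]
ft_force: [-0.5, 0.1, 2.7]
width: 0.119
finger_force: 20.0
```

Run:
```python
from m import *
a=cam('side'); cv2.imwrite('pics/p4.png',cv2.resize(a['img'][100:180,340:440],(750,600),interpolation=cv2.INTER_CUBIC))
```

```text
(no output)
```

View pics/p4.png

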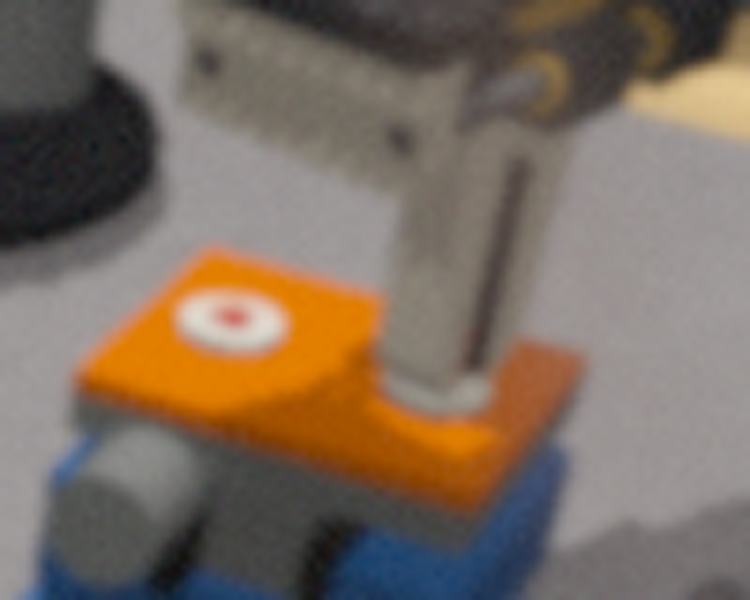

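The flange (crop 437,393) lies on the cover and the contact force is 2.7 N, so the rivet is seated. Release and look.

```bash
python3 -m handwheel '0 0 0 0 0 0;0 0 0 0 0 0;0 0 0 0 0 0;0 0 0 0 0 0' 0.35 && python3 -m handwheel '0 0 -1.5 0 0 0;0 0 -3 0 0 0;0 0 -4 0 0 0;0 0 -4 0 0 0' && python3 go.py .4836 -.2594 .137
python3 - <<'E'
from m import *
a=cam('side'); cv2.imwrite('pics/p5.png',cv2.resize(a['img'][100:180,340:440],(750,600),interpolation=cv2.INTER_CUBIC))
E
```

```text
time_s: 10.58
ee_pos: [0.4836, -0.2593, 0.116]
tcp_rot: [-0.376, -3.119, -0.0]
ft_force: [-0.0, 0.3, 0.3]
width: 0.348
finger_force: 0.0
time_s: 11.08
ee_pos: [0.484, -0.2596, 0.1573]
tcp_rot: [0.376, 3.117, -0.001]
ft_force: [-0.4, 0.1, -0.4]
width: 0.349
finger_force: 0.0
cm [0.04 0.01 2.03] ee [ 0.484  -0.2596  0.1573] t 11.075 tool x,y [-0.971  0.237 -0.002] [ 0.237  0.971 -0.001]
```

View pics/p5.png

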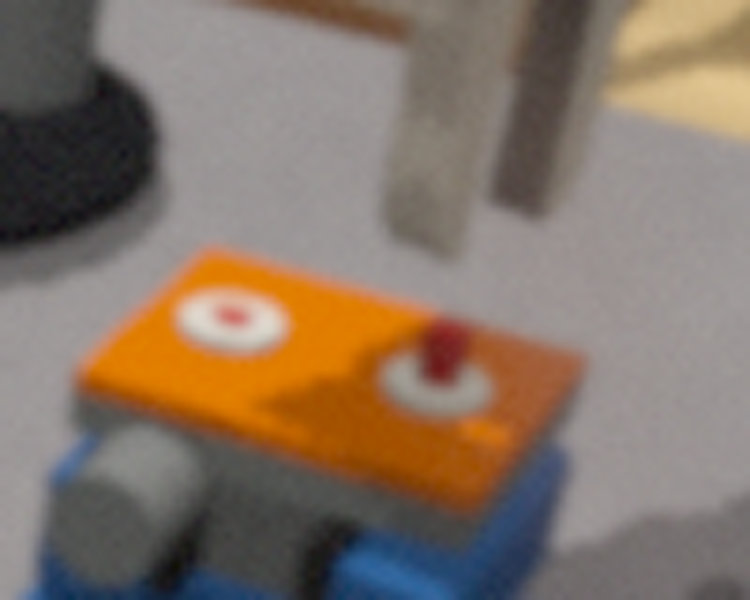

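The rivet is seated with its pin standing at (445,350). Shut the fingers and come down onto the pin.

```bash
python3 -m handwheel '0.04 0 0 0 0 0;0.04 0 1 0 0 0;0.04 0 2 0 0 0;0.04 0 2 0 0 0;0.04 0 2 0 0 0;0.04 0 2 0 0 0' 0 10 && python3 -m handwheel '0 0 0.2 0 0 0;0 0 0.4 0 0 0;0 0 0.4 0 0 0' && python3 -m handwheel '0 0 0.1 0 0 0;0 0 0.2 0 0 0;0 0 0.2 0 0 0'&& python3 -m handwheel '0 0 0.1 0 0 0;0 0 0.1 0 0 0'
```

```text
time_s: 11.88
ee_pos: [0.4833, -0.2593, 0.1364]
tcp_rot: [0.376, 3.119, -0.0]
ft_force: [-0.3, 0.2, 0.4]
width: 0.005
finger_force: 0.0
time_s: 12.25
ee_pos: [0.4831, -0.2592, 0.1319]
tcp_rot: [-0.376, -3.119, -0.0]
ft_force: [-0.1, 0.1, -1.2]
width: 0.006
finger_force: 0.0
time_s: 12.62
ee_pos: [0.4832, -0.2593, 0.1301]
tcp_rot: [0.376, 3.119, -0.0]
ft_force: [0.2, 0.3, 0.5]
width: 0.007
finger_force: 0.2
time_s: 12.88
ee_pos: [0.4833, -0.2593, 0.1296]
tcp_rot: [0.376, 3.119, -0.0]
ft_force: [-1.6, 1.2, 4.8]
width: 0.004
finger_force: 2.7
```

Contact at about z 0.1297, so the pin is roughly 15 mm proud. Press on in small steps.

```bash
python3 -m handwheel '0 0 0.05 0 0 0;0 0 0.1 0 0 0;0 0 0.1 0 0 0' && python3 -m handwheel '0 0 0.05 0 0 0;0 0 0.1 0 0 0;0 0 0.1 0 0 0'
```

```text
time_s: 13.25
ee_pos: [0.4833, -0.2593, 0.1287]
tcp_rot: [0.376, 3.119, -0.0]
ft_force: [-1.5, 1.2, 6.1]
width: 0.004
finger_force: 3.2
time_s: 13.62
ee_pos: [0.4833, -0.2593, 0.1277]
tcp_rot: [0.376, 3.118, -0.0]
ft_force: [-0.9, 0.9, 6.3]
width: 0.004
finger_force: 3.3
```

The force is steady at about 6 N, so the hood is slipping in the jaws. Keep going.

```bash
python3 -m handwheel '0 0 0.05 0 0 0;0 0 0.1 0 0 0;0 0 0.15 0 0 0;0 0 0.2 0 0 0;0 0 0.2 0 0 0' && python3 -m handwheel '0 0 0.05 0 0 0;0 0 0.1 0 0 0;0 0 0.15 0 0 0;0 0 0.2 0 0 0;0 0 0.2 0 0 0'
```

```text
time_s: 14.25
ee_pos: [0.4833, -0.2593, 0.1257]
tcp_rot: [0.376, 3.119, -0.0]
ft_force: [-2.1, 1.3, 6.9]
width: 0.008
finger_force: 3.3
time_s: 14.88
ee_pos: [0.4833, -0.2593, 0.124]
tcp_rot: [0.376, 3.118, -0.0]
ft_force: [-3.4, 1.4, 7.7]
width: 0.002
finger_force: 4.3
```

```bash
python3 -m handwheel '0 0 0.05 0 0 0;0 0 0.1 0 0 0;0 0 0.1 0 0 0' && python3 -m handwheel '0 0 0.05 0 0 0;0 0 0.1 0 0 0;0 0 0.1 0 0 0'
```

```text
time_s: 15.25
ee_pos: [0.4834, -0.2594, 0.1231]
tcp_rot: [0.376, 3.118, -0.001]
ft_force: [-3.0, 2.4, 10.4]
width: 0.006
finger_force: 4.9
time_s: 15.62
ee_pos: [0.4834, -0.2594, 0.1221]
tcp_rot: [0.376, 3.118, -0.001]
ft_force: [-4.0, 1.5, 10.1]
width: 0.005
finger_force: 4.9
```

The force is steady at about 10 N, so the hood is firm and the pin is sliding in. Flush is expected near z 0.109.

```bash
python3 -m handwheel '0 0 0.05 0 0 0;0 0 0.1 0 0 0;0 0 0.15 0 0 0;0 0 0.2 0 0 0;0 0 0.25 0 0 0;0 0 0.3 0 0 0;0 0 0.3 0 0 0' && python3 -m handwheel '0 0 0.05 0 0 0;0 0 0.1 0 0 0;0 0 0.15 0 0 0;0 0 0.2 0 0 0;0 0 0.25 0 0 0;0 0 0.3 0 0 0;0 0 0.3 0 0 0'
```

```text
time_s: 16.5
ee_pos: [0.4833, -0.2593, 0.1191]
tcp_rot: [0.376, 3.118, -0.001]
ft_force: [-3.4, 2.0, 10.0]
width: 0.006
finger_force: 4.9
time_s: 17.38
ee_pos: [0.4833, -0.2594, 0.1161]
tcp_rot: [0.376, 3.118, -0.001]
ft_force: [-4.6, 2.1, 10.2]
width: 0.005
finger_force: 4.9
```

```bash
python3 -m handwheel '0 0 0.05 0 0 0;0 0 0.1 0 0 0;0 0 0.15 0 0 0;0 0 0.2 0 0 0;0 0 0.2 0 0 0' && python3 -m handwheel '0 0 0.05 0 0 0;0 0 0.1 0 0 0;0 0 0.15 0 0 0;0 0 0.15 0 0 0' && python3 -m handwheel '0 0 0.05 0 0 0;0 0 0.1 0 0 0;0 0 0.1 0 0 0'
```

```text
time_s: 18.0
ee_pos: [0.4833, -0.2593, 0.1141]
tcp_rot: [0.376, 3.118, -0.001]
ft_force: [-3.2, 2.6, 8.7]
width: 0.007
finger_force: 4.9
time_s: 18.5
ee_pos: [0.4833, -0.2593, 0.1125]
tcp_rot: [0.376, 3.118, -0.001]
ft_force: [-3.7, 2.8, 10.0]
width: 0.008
finger_force: 4.9
time_s: 18.88
ee_pos: [0.4833, -0.2593, 0.1116]
tcp_rot: [0.376, 3.118, -0.0]
ft_force: [-4.7, 2.8, 10.2]
width: 0.004
finger_force: 4.9
```

```bash
python3 -m handwheel '0 0 0.05 0 0 0;0 0 0.1 0 0 0;0 0 0.1 0 0 0' && python3 -m handwheel '0 0 0.03 0 0 0;0 0 0.05 0 0 0' && python3 -m handwheel '0 0 0.03 0 0 0;0 0 0.05 0 0 0'
```

```text
time_s: 19.25
ee_pos: [0.4833, -0.2593, 0.1105]
tcp_rot: [0.376, 3.118, -0.0]
ft_force: [-4.1, 1.2, 9.9]
width: 0.006
finger_force: 4.9
time_s: 19.5
ee_pos: [0.4834, -0.2593, 0.1101]
tcp_rot: [0.376, 3.118, -0.0]
ft_force: [-4.0, 2.5, 9.5]
width: 0.007
finger_force: 5.1
time_s: 19.75
ee_pos: [0.4833, -0.2593, 0.1096]
tcp_rot: [0.376, 3.118, -0.0]
ft_force: [-3.6, 3.1, 10.8]
width: 0.007
finger_force: 5.1
```

```bash
python3 -m handwheel '0 0 0.03 0 0 0;0 0 0.05 0 0 0' && python3 -m handwheel '0 0 0.03 0 0 0;0 0 0.04 0 0 0'
```

```text
time_s: 20.0
ee_pos: [0.4833, -0.2594, 0.109]
tcp_rot: [0.376, 3.118, -0.0]
ft_force: [-2.9, 1.8, 10.6]
width: 0.004
finger_force: 5.1
time_s: 20.25
ee_pos: [0.4833, -0.2593, 0.1087]
tcp_rot: [0.376, 3.118, -0.0]
ft_force: [-3.7, 2.2, 11.0]
width: 0.01
finger_force: 5.0
```

```bash
python3 -m handwheel '0 0 0.03 0 0 0;0 0 0.04 0 0 0' && python3 -m handwheel '0 0 0.03 0 0 0;0 0 0.04 0 0 0'
python3 - <<'E'
from m import *
a=cam('side'); cv2.imwrite('pics/p6.png',cv2.resize(a['img'][100:180,340:440],(750,600),interpolation=cv2.INTER_CUBIC))
E
```

```text
time_s: 20.5
ee_pos: [0.4833, -0.2593, 0.1083]
tcp_rot: [0.376, 3.118, -0.001]
ft_force: [-4.6, 2.1, 10.7]
width: 0.004
finger_force: 5.3
time_s: 20.75
ee_pos: [0.4833, -0.2593, 0.1081]
tcp_rot: [0.376, 3.118, -0.001]
ft_force: [-5.5, 2.9, 12.8]
width: 0.003
finger_force: 6.3
```

View pics/p6.png

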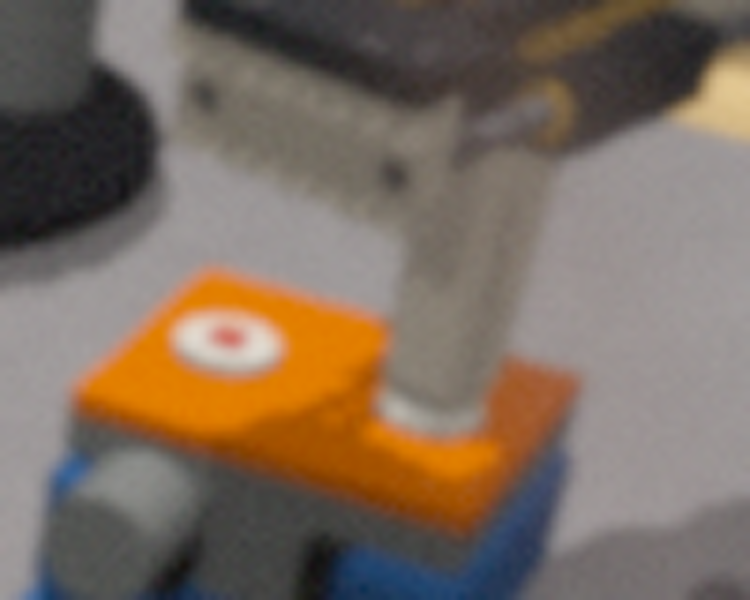

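The fingertips (crop 435,395) reach the flange, the cover sank about 6 mm, and the force is rising past the sliding level, so the pin is at its stop. One slight extra press, then retreat.

```bash
python3 -m handwheel '0 0 0.02 0 0 0;0 0 0.03 0 0 0;0 0 0.03 0 0 0'; python3 -m handwheel '0 0 0.02 0 0 0;0 0 0.02 0 0 0'
```

```text
time_s: 21.18
ee_pos: [0.4834, -0.2594, 0.1079]
tcp_rot: [0.376, 3.118, -0.001]
ft_force: [-6.2, 3.1, 14.5]
width: 0.008
finger_force: 6.9
time_s: 21.42
ee_pos: [0.4834, -0.2594, 0.1078]
tcp_rot: [0.376, 3.118, -0.001]
ft_force: [-6.5, 3.4, 14.6]
width: 0.006
finger_force: 7.4
```

The pin is stopped: the tip stays put while the force builds. Retreat straight up and check.

```bash
python3 -m handwheel '0 0 -0.5 0 0 0;0 0 -2 0 0 0;0 0 -5 0 0 0;0 0 -9 0 0 0;0 8 -12 0 0 0;0 14 -12 0 0 0;0 18 -12 0 0 0;0 18 -12 0 0 0'
python3 - <<'E'
from m import *
a=cam('side');b=cam('top'); cv2.imwrite('pics/p7.png',np.hstack([cv2.resize(a['img'][100:180,340:440],(500,400),interpolation=cv2.INTER_CUBIC),cv2.resize(b['img'][190:290,340:415],(300,400))]))
for n,c,p in(('fit',b,(389,219,9,'flange')),('new',b,(390,247,9,'flange'))): 
    try: q=sub(c['img'],*p); print(n,np.round(q,2),plane(c,*q[:2],.1085))
    except Exception as e: print(e)
E
```

```text
time_s: 22.42
ee_pos: [0.5266, -0.0812, 0.2275]
tcp_rot: [0.369, 3.119, 0.001]
ft_force: [-0.4, 0.4, -0.3]
width: 0.006
finger_force: 0.0
fit [394.21 220.     2.5    6.38] [ 0.54182588 -0.26907627  0.1085    ]
new [391.12 247.37  11.12  12.75] [ 0.48380808 -0.2620236   0.1085    ]
```

View pics/p7.png

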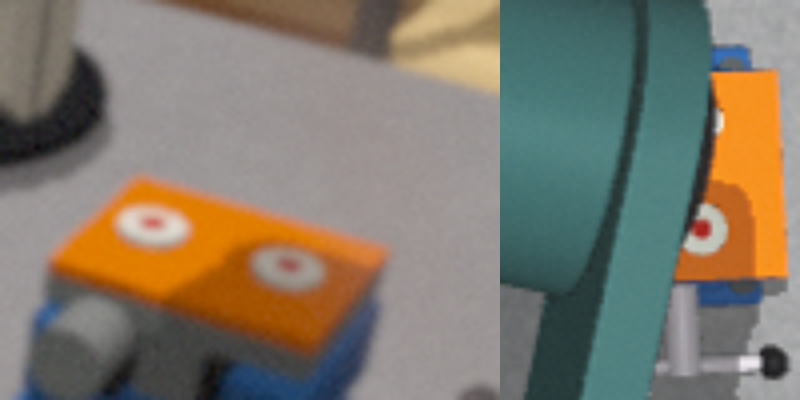

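The new rivet (crop 289,266) looks just like the fitted one (152,224): flange down and pin flush. The robot is clear, so I hand in.

```bash
python3 -c "
from rig import workorder
print(workorder.sign_off())"
```

```text
the job is handed in; nothing more can be done
None
```

The rivet is seated in the cover's empty hole with its pin pressed flush, the arm is clear of everything, and the job was handed in at about 22.5 s; the vertical force at the wrist peaked at 14.6 N in the readings, and the hand-in gave no verdict.

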